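Roll the slide tray home into the microscope's loading bay

TASK

Lift the blue-lidded slide tray by its handle, set it down lengthwise on the free steel rollers at the open end of the lane and let go of it. Then push it from behind along the rollers, under the clear roof, until it is fully home against the stop and the red flag has moved over onto the green; the stop is set at a different depth each time, so feel for it and do not ram the sprung buffer. Keep the tray upright, leave it there, and do not disturb the joystick, the oil bottle or the orange slide box.

Things in the scene. Friction and masses are not known exactly. Their poses are not given: they have to be found in the camera images.
- tray: Slide tray, a closed box 140 long (its x) x 100 wide (its y) x 45 high, white with a blue lid, 0.35 to 0.7 kg; both ends alike. Origin at the centre of its underside, z up. On the lid is a black bridge handle: a bar 44 long (along x) x 16 wide (y) x 12 high, its top 75 above the underside, 18 of free space under it.
- tray_handle (a point): Middle of the tray's handle bar, 66 above the tray's underside; axes as the tray's. Grip it from above, closing along the tray's y.
- lane: Fixed roller lane with a bay at its far end. Origin at bench height on its centre line; x = direction of travel into the bay, y across, z up. 13 idle rollers, 22 in diameter, 36 apart, at x = -205 to 227, tops at z = 43: steel ones (x up to 11) turn freely, black ones (x from 47) are lightly braked. Side guides to z = 66 are 108 apart from x = -80 on and flare to 121 at the open end, x = -223.
- loading_spot (a point): Point on the lane's centre line at the height of the roller tops (z = 43), 130 behind the lane's origin: where the middle of the tray's underside should be set down. Axes as the lane's.
- bay_mouth (a point): Middle of the bay's mouth (lane x = 100) at roller-top height, axes as the lane's. From here on, 115 long: side walls and a clear roof with a yellow front edge, 81 to 85 above this point. The tray meets the hidden stop's plunger with its leading end somewhere 55 to 110 past this point and is home 12 further; its rear end then is 18 to 73 before the mouth. A microscope stands 200 past it.
- telltale (a joint): Travel in m of the red plunger in the stop, pushed in by the tray: 0 = untouched, 0.012 = the tray lies fully home against the grey buffer plate. Light spring (under 1 N). Its red flag stands up behind the roof and moves from a white to a green field.
- buffer (a joint): Compression in m of the grey sprung buffer plate behind the plunger: 0 = at rest; starts to give at about 4 N, then 1.2 N per mm, damped; rammed at 0.013.
- joystick: Bystander: cream joystick box 90 x 80 x 30 with a white stick, top at 84. Origin under its centre.
- oil_bottle: Bystander: small amber bottle with black cap, 32 in diameter, 70 high. Origin under its centre.
- slide_box: Bystander: orange slide box 85 (x) x 40 (y) x 28. Origin under its centre.

How it is judged:
By the outcome, as a careful person would: the job done as asked, in the order asked, and still so for the second after the job is handed in, with the robot touching nothing.
It also fails if it takes over 64 s, if anything falls off the work surface, if the arm or the gripper's body presses on something with over 40 N, if the wrist force passes 120 N, or if a joint passes its speed limit or range.

ROBOT

A 6-joint arm with a two-finger parallel gripper is mounted at the origin on the work surface. World frame = base frame: x ahead of the robot, y to its left, z up, the work surface at z = 0. Lengths are in m, angles in degrees, forces in N, time in s.
With the tool pointing down it reaches from about 0.3 to 0.775 m from the base axis. Payload 14.6 kg.
Tool frame: the origin (TCP) lies on the centre line of the jaws, within the pads' length; the fingertips stand 11 mm ahead of it and the grasp point (between the pads) lies 8 mm behind it (finger_overhang is the distance from the TCP to the fingertips, in m); z points along the fingers, x is the direction in which the jaws open and shut, and the axes are right-handed (so a half turn about z gives the same grasp; the last joint's range is limited). The gripper opens to 94 mm and grips with 3 to 60 N. Pads are 16 mm wide; open, the fingers measure 119 mm over their backs; the gripper's body (75 mm by 177 mm) begins 78 mm behind the grasp point.
Start: joints at [73.476, 17.183, 87.147, -0, 75.671, -3.816], TCP at [0.121, 0.537, 0.216] pointing down, gripper open.
Joint ranges: [-173.82, 173.82], [-45.26, 126.66], [13.44, 144.39], [-59.66, 239.66], [0, 175.72], [-146.38, 146.38]. Speed limits (degrees/s): [127.2, 127.2, 147.25, 180, 180, 180].

INTERFACE

Orientations are given as a 3x3 rotation matrix whose columns are the frame's x, y, z axes.
In Python, from rig import * gives the robot as it stands. The module is installed in compiled form; this text tells all that it offers.
- The arm moves only by the tool arm_command, never from a script. Its argument "increments" is a list of rows, each an object with "linear": the shift along the tool's x, y, z in mm, a list of three; "dr": the turn, a rotation vector about the tool's x, y, z in degrees, a list of three. In form: [{"linear": [dx, dy, dz], "dr": [rx, ry, rz]}, ...]. A call has 1 to 10 rows; each row shifts and turns the commanded pose from where the row before left it, along the tool's axes as they then stand; what a row does not reach is not made up. A row lasts 1/10 s, in which the tool goes at most 50 mm and 8.59 degrees, less where a joint would pass 70% of its speed; a pose out of reach is approached as far as the arm can. A call with a gripper value outside its range is refused whole. "hand" is the closure, from 0 (fully open) to 1 (shut), set as the call begins (left out, the last holds). The fingers move at their own pace and stop on an object; the grip force is fixed at half the most. Time passes only in rows, so rows that do not move let the fingers close. It gives the time, the measured TCP pose, the force and the opening at its end, in the units of the state.
- observe(): the state, without advancing time (a new reading comes with each control period).
- get_image(name): name is "scene" or "top" or "wrist"; returns the picture (384x512x3 uint8, red, green, blue); there is no depth.
- camera_info(name): a dict with "K" (3x3 intrinsics, pixels), "eye" and "orientation" of the camera in the world. Camera axes: x right, y up, looking along -z (the intrinsics and any distortion apply to the point x, -y, -z); pixel columns grow to the right and rows downward; lengths in m; the calibration is good to about 2 mm. A picture is of the moment at which its call begins: read the wrist's pose just before it. camera_info takes no time and is no camera call; for the wrist camera it gives the pose at the moment of the call.
- sign_off(): hands the job in, once; it reports no verdict.
The state is a dict: "time_s": time; "joint_positions": joint angles; "qvel": joint speeds; "joint_torque": joint torques, N m; "tcp_pos": TCP position; "eef_rot": TCP orientation; "wrist_force": force on the tool from outside, world axes, zero at the start; "wrist_torque": the same for the moment, N m; "gripper_width": opening from 0.0 (shut) to 1.0 (fully open).
Only numpy, scipy, OpenCV 4.12 (cv2) and the standard library are available. Lean on these libraries where they do the work, as an engineer would, in place of code of your own. Each camera call takes 0.05 s, during which the arm holds its last target. There are 200 camera calls.

## Working session

There is one attempt and no reset: what is moved stays moved. The work goes in short steps, Python scripts to look and compute and a tool call to move; the robot and the scene stay as the last step left them, time stands still between calls to the robot, and variables do not carry over. Pictures are saved under pics/ and viewed, about 8 in all and at most 12, crops included, and the job is handed in when it is done.

Besides the shell and the picture viewer there is one more tool, called after "Request:" as name(argument=value, ...), one argument or row to a line, values as JSON. arm_command: Moves the arm, as the interface text tells. Its arguments: {"type":"object","properties":{"increments":{"type":"array"},"hand":{"type":"number"}},"required":["increments"]}

```bash
mkdir -p pics
python3 - <<'E'
from rig import *
import cv2,numpy as np
s=observe();print(s['time_s'],s['tcp_pos'],s['eef_rot'],s['wrist_force'],s['gripper_width'])
for n in('scene','top','wrist'):
    c=camera_info(n);print(n,c)
    im=get_image(n)[:,:,::-1];cv2.imwrite(f'pics/{n}0.png',im)
E
```

```text
0.0 [0.12091895 0.53629214 0.21589156] [[ 2.19988178e-01  9.75502482e-01 -3.29574668e-04]
 [ 9.75501848e-01 -2.19988412e-01 -1.11479130e-03]
 [-1.15998429e-03 -7.62597905e-05 -9.99999324e-01]] [0.23119859 0.11175293 0.02667635] 1.0018417782758537
scene {'K': array([[382.03287625,   0.        , 255.51315889],
       [  0.        , 382.03287625, 187.85456526],
       [  0.        ,   0.        ,   1.        ]]), 'eye': array([0.91335793, 0.3837115 , 0.77434168]), 'orientation': array([[-0.73615726, -0.51799571,  0.4356064 ],
       [ 0.67677265, -0.57019431,  0.46567932],
       [ 0.0071604 ,  0.63761971,  0.77031801]])}
top {'K': array([[425.61323568,   0.        , 256.55167935],
       [  0.        , 425.61323568, 188.34310836],
       [  0.        ,   0.        ,   1.        ]]), 'eye': array([ 0.46143434, -0.03528855,  1.14894449]), 'orientation': array([[ 0.00324719,  0.99689342, -0.0786954 ],
       [-0.99980446,  0.00170143, -0.01970153],
       [-0.01950643,  0.07874398,  0.99670401]])}
wrist {'K': array([[286.06321184,   0.        , 252.50734612],
       [  0.        , 286.06321184, 194.07124014],
       [  0.        ,   0.        ,   1.        ]]), 'eye': array([0.04484427, 0.55253224, 0.38353929]), 'orientation': array([[ 0.22008018, -0.93980403, -0.26140599],
       [ 0.97547703,  0.21119321,  0.06198377],
       [-0.00304543, -0.26863694,  0.96323669]])}
```

View pics/top0.png

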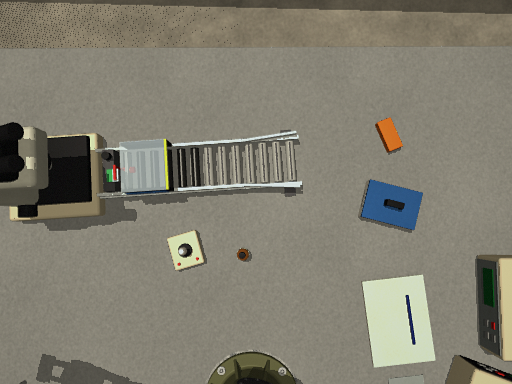

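View pics/scene0.png

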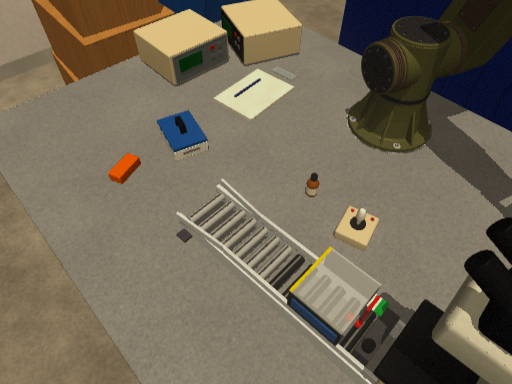

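The top view shows the tray at about (393,205) with its handle visible. The lane runs left from its open end at x≈298 px, and the yellow roof edge is at x≈168 px. I'll zoom in on the lane and measure both.

```bash
cat > h.py <<'E'
import numpy as np,cv2
from rig import *
def unproj(c,uv,z):
    uv=np.atleast_2d(uv).astype(float);K=c['K']
    d=np.c_[(uv[:,0]-K[0,2])/K[0,0],-(uv[:,1]-K[1,2])/K[1,1],-np.ones(len(uv))]@np.array(c['orientation']).T
    return c['eye']+d*((z-c['eye'][2])/d[:,2])[:,None]
def proj(c,P):
    p=(np.atleast_2d(P)-c['eye'])@np.array(c['orientation']);K=c['K']
    return np.c_[K[0,2]-K[0,0]*p[:,0]/p[:,2],K[1,2]+K[1,1]*p[:,1]/p[:,2]]
E
python3 - <<'E'
from h import *
c=camera_info('top');im=cv2.imread('pics/top0.png');hsv=cv2.cvtColor(im,cv2.COLOR_BGR2HSV)
m=cv2.inRange(hsv,(100,120,80),(125,255,255));m[:,:340]=0;m[:160]=0;m[250:]=0
k,_=max(((q,cv2.contourArea(q)) for q in cv2.findContours(m,0,1)[0]),key=lambda t:t[1])
P=unproj(c,k[:,0,:],.045)[:,:2]
r=cv2.minAreaRect((P*1000).astype(np.float32));print('lid',r);print(cv2.boxPoints(r))
d=(im.max(2)<60).astype(np.uint8);d[:,:380]=0;d[:195]=0;d[215:]=0;d[:,410:]=0
yy,xx=np.nonzero(d);print('handle px',xx.mean(),yy.mean(),unproj(c,[xx.mean(),yy.mean()],.073))
m=cv2.inRange(hsv,(25,150,120),(35,255,255));m[:,:150]=0;m[:,180:]=0
yy,xx=np.nonzero(m);print('yellow',len(xx),unproj(c,np.c_[xx,yy],.126)[[0,-1]],xx.mean(),yy.mean(),yy.min(),yy.max(),unproj(c,[xx.mean(),yy.mean()],.126))
cv2.imwrite('pics/c1.png',cv2.resize(im[120:210,95:310],None,fx=3.7,fy=3.7,interpolation=cv2.INTER_CUBIC))
E
```

```text
lid ((508.29180908203125, -361.99810791015625), (138.9007568359375, 99.02642059326172), 75.5191879272461)
[[ 442.9851  -416.86108]
 [ 538.8656  -441.62323]
 [ 573.5985  -307.13513]
 [ 477.71802 -282.373  ]]
handle px 393.6715328467153 203.77372262773721 [[ 0.5080721  -0.35883594  0.073     ]]
yellow 127 [[0.66279488 0.21158216 0.126     ]
 [0.54023613 0.20177971 0.126     ]] 165.8188976377953 164.16535433070865 139 189 [[0.60081952 0.20587034 0.126     ]]
```

View pics/c1.png

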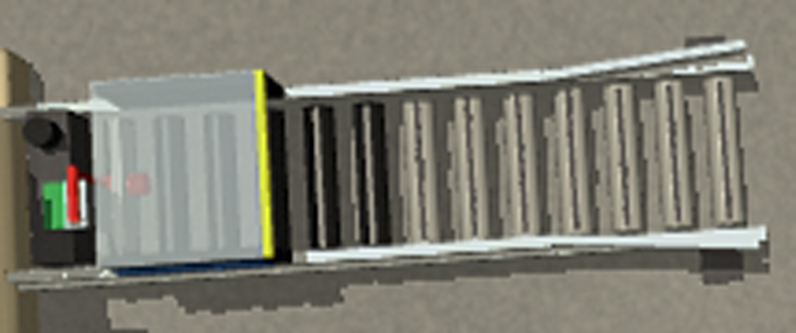

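The crop shows nine visible rollers from crop x=722 (lane −205) to 318 (lane 83). It also shows the guides' straight parts and the flag at (73,195), which is still on white. Next I'll fit the lane pose.

```bash
cat > lane.py <<'E'
from h import *
from scipy.optimize import least_squares
c=camera_info('top');f=lambda p:np.array(p)/3.7+[95-.36,120-.36]
rol=[(722,-205),(675,-169),(623,-133),(572,-97),(520,-61),(470,-25),(418,11),(368,47),(318,83)]
def W(q,x,y,z):
    a=q[2];return np.array([q[0]+x*np.cos(a)-y*np.sin(a),q[1]+x*np.sin(a)+y*np.cos(a),z])
def res(q):
    r=[proj(c,W(q,x/1000,0,.043))[0,0]-f((u,0))[0] for u,x in rol]
    r+=[proj(c,W(q,.100,s*.05,.126))[0,0]-f((u,0))[0] for u,s in((262,-1),(268,1))]
    # midline of guides
    for u,v in((310,174.7),(540,160.2)):
        P=unproj(c,f((u,v)),.066)[0];n=np.array([-np.sin(q[2]),np.cos(q[2])])
        r.append(4*400*n@(P[:2]-q[:2]))
    return r
s=least_squares(res,[.6,.1,np.pi/2]);q=s.x
if __name__=='__main__':
    print(q[:2],np.degrees(q[2]),np.round(s.fun,2))
    print('load',W(q,-.13,0,.043),'mouth',W(q,.1,0,.043))
    u=f((300,93));print(unproj(c,[f((310,92)),f((310,257.5)),f((540,76.5)),f((540,244))],.066))
E
python3 lane.py
```

```text
[0.60739305 0.10366502] 93.6480348723955 [ 0.3  -0.74 -0.41 -0.35  0.01 -0.17  0.21  0.06 -0.08  0.46  0.63  0.03
 -0.04]
load [ 0.61566459 -0.02607157  0.043     ] mouth [0.60103033 0.20346239 0.043     ]
[[0.66018732 0.18834086 0.066     ]
 [0.54430651 0.18628274 0.066     ]
 [0.67105507 0.02768403 0.066     ]
 [0.55393857 0.02695732 0.066     ]]
```

```bash
cat > plan.py <<'E'
import sys,json
from h import *
from scipy.spatial.transform import Rotation as R
def plan(wps):
    """wps: (x,y,z mm, yaw of tool x deg, rows); from measured pose; prints rounded tool rows"""
    s=observe();p=np.array(s['tcp_pos'])*1000;M=np.array(s['eef_rot']);out=[]
    for x,y,z,yaw,n in wps:
        a=np.radians(yaw);T=np.array([[np.cos(a),np.sin(a),0],[np.sin(a),-np.cos(a),0],[0,0,-1]])
        d=(np.array([x,y,z])-p)/n;rv=R.from_matrix(M.T@T).as_rotvec(degrees=True)/n
        for i in range(n):
            l=np.round(M.T@d,1);r=np.round(rv,1);out.append({"linear":l.tolist(),"dr":r.tolist()})
            p=p+M@l;M=M@R.from_rotvec(r,degrees=True).as_matrix()
            d=(np.array([x,y,z])-p)/(n-i-1) if n-i-1 else d
            rv=R.from_matrix(M.T@T).as_rotvec(degrees=True)/max(n-i-1,1)
    for i in range(0,len(out),10):print(json.dumps(out[i:i+10]))
if __name__=='__main__':plan(eval(sys.argv[1]))
E
python3 plan.py "[(430,150,200,30,13),(508,-361,160,-14.5,17)]"
```

```text
[{"linear": [-23.8, 29.7, 1.3], "dr": [0.0, 0.0, 3.6]}, {"linear": [-21.8, 31.2, 1.2], "dr": [0.0, 0.0, 3.6]}, {"linear": [-19.8, 32.5, 1.3], "dr": [0.0, 0.0, 3.6]}, {"linear": [-17.8, 33.7, 1.2], "dr": [0.0, 0.0, 3.6]}, {"linear": [-15.6, 34.7, 1.3], "dr": [0.0, 0.0, 3.7]}, {"linear": [-13.4, 35.6, 1.2], "dr": [0.0, 0.0, 3.6]}, {"linear": [-11.1, 36.4, 1.3], "dr": [0.0, 0.0, 3.7]}, {"linear": [-8.7, 37.0, 1.2], "dr": [0.0, 0.0, 3.6]}, {"linear": [-6.4, 37.5, 1.3], "dr": [0.0, 0.0, 3.7]}, {"linear": [-3.9, 37.9, 1.2], "dr": [0.0, 0.0, 3.6]}]
[{"linear": [-1.5, 38.0, 1.3], "dr": [0.0, 0.0, 3.7]}, {"linear": [0.9, 38.1, 1.2], "dr": [0.0, 0.0, 3.6]}, {"linear": [3.3, 37.9, 1.3], "dr": [0.0, 0.0, 3.7]}, {"linear": [-11.1, 28.3, 2.4], "dr": [0.0, 0.0, 2.6]}, {"linear": [-9.8, 28.8, 2.4], "dr": [0.0, 0.0, 2.6]}, {"linear": [-8.4, 29.2, 2.4], "dr": [0.0, 0.0, 2.6]}, {"linear": [-7.1, 29.6, 2.4], "dr": [0.0, 0.0, 2.6]}, {"linear": [-5.8, 29.9, 2.4], "dr": [0.0, 0.0, 2.6]}, {"linear": [-4.4, 30.1, 2.4], "dr": [0.0, 0.0, 2.6]}, {"linear": [-3.0, 30.2, 2.4], "dr": [0.0, 0.0, 2.6]}]
[{"linear": [-1.6, 30.4, 2.4], "dr": [0.0, 0.0, 2.6]}, {"linear": [-0.3, 30.4, 2.4], "dr": [0.0, 0.0, 2.6]}, {"linear": [1.1, 30.4, 2.3], "dr": [0.0, 0.0, 2.6]}, {"linear": [2.5, 30.3, 2.4], "dr": [0.0, 0.0, 2.6]}, {"linear": [3.9, 30.1, 2.3], "dr": [0.0, 0.0, 2.6]}, {"linear": [5.2, 30.0, 2.4], "dr": [0.0, 0.0, 2.7]}, {"linear": [6.6, 29.7, 2.3], "dr": [0.0, 0.0, 2.6]}, {"linear": [8.0, 29.3, 2.4], "dr": [0.0, 0.0, 2.7]}, {"linear": [9.3, 28.9, 2.3], "dr": [0.0, 0.0, 2.6]}, {"linear": [10.6, 28.5, 2.4], "dr": [0.1, 0.0, 2.7]}]
```

Request:
arm_command(
  increments=[
    {"linear":[-24,30,0],"dr":[0,0,3.6]},
    {"linear":[-22,31,0],"dr":[0,0,3.6]},
    {"linear":[-20,32,0],"dr":[0,0,3.6]},
    {"linear":[-18,34,0],"dr":[0,0,3.6]},
    {"linear":[-16,35,0],"dr":[0,0,3.7]},
    {"linear":[-13,36,0],"dr":[0,0,3.6]},
    {"linear":[-11,36,0],"dr":[0,0,3.7]},
    {"linear":[-9,37,0],"dr":[0,0,3.6]},
    {"linear":[-6,37,0],"dr":[0,0,3.7]},
    {"linear":[-4,38,0],"dr":[0,0,3.6]},
  ],
)

```text
time_s: 1.15
tcp_pos: [0.3591, 0.2375, 0.2164]
eef_rot: [[0.757, 0.654, 0.0], [0.654, -0.757, 0.0], [0.0, -0.0, -1.0]]
wrist_force: [1.2, 1.0, -1.0]
gripper_width: 1.001
```

Request:
arm_command(
  increments=[
    {"linear":[-1,38,1],"dr":[0,0,3.7]},
    {"linear":[1,38,1],"dr":[0,0,3.6]},
    {"linear":[3,38,1],"dr":[0,0,3.7]},
    {"linear":[-11,28,3],"dr":[0,0,2.6]},
    {"linear":[-10,29,3],"dr":[0,0,2.6]},
    {"linear":[-8,29,3],"dr":[0,0,2.6]},
    {"linear":[-7,30,3],"dr":[0,0,2.6]},
    {"linear":[-6,30,3],"dr":[0,0,2.6]},
    {"linear":[-4,30,3],"dr":[0,0,2.6]},
    {"linear":[-3,30,3],"dr":[0,0,2.6]},
  ],
)

```text
time_s: 2.15
tcp_pos: [0.4626, -0.0615, 0.1923]
eef_rot: [[0.979, 0.202, -0.0], [0.202, -0.979, 0.0], [-0.0, -0.0, -1.0]]
wrist_force: [0.3, 0.5, -0.1]
gripper_width: 0.999
```

Request:
arm_command(
  increments=[
    {"linear":[-2,30,3],"dr":[0,0,2.6]},
    {"linear":[0,30,3],"dr":[0,0,2.6]},
    {"linear":[1,30,3],"dr":[0,0,2.6]},
    {"linear":[2,30,3],"dr":[0,0,2.6]},
    {"linear":[4,30,3],"dr":[0,0,2.6]},
    {"linear":[5,30,3],"dr":[0,0,2.7]},
    {"linear":[7,30,3],"dr":[0,0,2.6]},
    {"linear":[8,29,3],"dr":[0,0,2.7]},
    {"linear":[9,29,3],"dr":[0,0,2.6]},
    {"linear":[10,28,3],"dr":[0,0,2.7]},
  ],
)

```text
time_s: 3.15
tcp_pos: [0.507, -0.36, 0.162]
eef_rot: [[0.968, -0.252, -0.0], [-0.252, -0.968, 0.0], [-0.0, -0.0, -1.0]]
wrist_force: [-0.3, 0.6, -0.1]
gripper_width: 0.999
```

Run:
```python
from h import *
s=observe();print(s['time_s'],s['tcp_pos'],s['eef_rot'],s['wrist_force'])
c=camera_info('wrist');im=get_image('wrist')[:,:,::-1].copy();cv2.imwrite('pics/w1.png',im)
hsv=cv2.cvtColor(im,cv2.COLOR_BGR2HSV);m=cv2.inRange(hsv,(100,120,60),(125,255,255))
k=max(cv2.findContours(m,0,1)[0],key=cv2.contourArea);P=unproj(c,k[:,0,:],.045)[:,:2]*1000
r=cv2.minAreaRect(P.astype(np.float32));print(r,cv2.boxPoints(r))
print(proj(c,[[.508,-.361,.075]]))
```

```text
3.15 [ 0.50701441 -0.35997989  0.16199641] [[ 9.67606777e-01 -2.52461794e-01 -4.10036716e-04]
 [-2.52461681e-01 -9.67606844e-01  3.08295650e-04]
 [-4.74587206e-04 -1.94790402e-04 -9.99999868e-01]] [-0.29507194  0.64358554 -0.05355788]
((509.3023376464844, -362.2735900878906), (136.57032775878906, 98.65214538574219), 75.40784454345703) [[ 444.3638  -415.92908]
 [ 539.8338  -440.7832 ]
 [ 574.24084 -308.6181 ]
 [ 478.77087 -283.76398]]
[[253.38186863 200.64026847]]
```

View pics/w1.png

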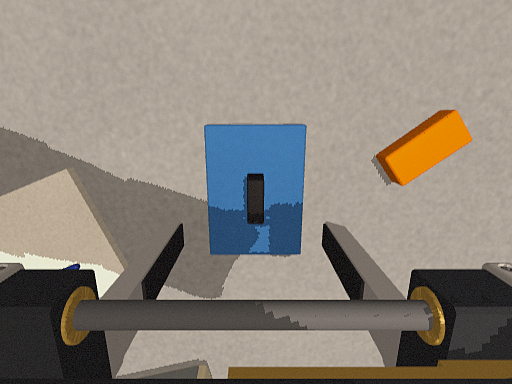

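The wrist view shows the tray square in the image, with the handle at (255,198). Its centre is at (0.509,−0.362), which agrees with the top view. I'll descend and grip.

Request:
arm_command(
  increments=[
    {"linear":[1.5,2,12],"dr":[0,0,0]},
    {"linear":[0,0,15],"dr":[0,0,0]},
    {"linear":[0,0,15],"dr":[0,0,0]},
    {"linear":[0,0,15],"dr":[0,0,0]},
    {"linear":[0,0,15],"dr":[0,0,0]},
    {"linear":[0,0,12],"dr":[0,0,0]},
    {"linear":[0,0,10],"dr":[0,0,0]},
    {"linear":[0,0,5],"dr":[0,0,0]},
    {"linear":[0,0,1],"dr":[0,0,0]},
    {"linear":[0,0,0],"dr":[0,0,0]},
  ],
)

```text
time_s: 4.2
tcp_pos: [0.5082, -0.3612, 0.0628]
eef_rot: [[0.968, -0.251, 0.0], [-0.251, -0.968, -0.0], [0.0, 0.0, -1.0]]
wrist_force: [0.7, -0.1, 0.2]
gripper_width: 1.005
```

Request:
arm_command(
  increments=[
    {"linear":[0,0,0],"dr":[0,0,0]},
    {"linear":[0,0,0],"dr":[0,0,0]},
    {"linear":[0,0,0],"dr":[0,0,0]},
    {"linear":[0,0,0],"dr":[0,0,0]},
    {"linear":[0,0,0],"dr":[0,0,0]},
    {"linear":[0,0,0],"dr":[0,0,0]},
    {"linear":[0,0,0],"dr":[0,0,0]},
    {"linear":[0,0,0],"dr":[0,0,0]},
    {"linear":[0,0,0],"dr":[0,0,0]},
    {"linear":[0,0,0],"dr":[0,0,0]},
  ],
  hand=1,
)

```text
time_s: 5.2
tcp_pos: [0.5081, -0.3611, 0.0625]
eef_rot: [[0.968, -0.251, 0.0], [-0.251, -0.968, -0.0], [0.0, 0.0, -1.0]]
wrist_force: [8.2, -2.1, 4.7]
gripper_width: 0.185
```

```bash
python3 -c "
from rig import *
s=observe();print(s['tcp_pos'],s['gripper_width']*94,s['wrist_force'])"; python3 plan.py "[(509,-361,160,-14.5,8),(615.7,-26,160,3.65,22)]"
```

```text
[ 0.50814692 -0.36110273  0.06250282] 17.4139799075039 [ 8.20310808 -2.11811252  4.69751341]
[{"linear": [0.1, -0.0, -12.2], "dr": [0.0, -0.0, -0.0]}, {"linear": [0.1, -0.0, -12.2], "dr": [0.0, -0.0, -0.0]}, {"linear": [0.1, -0.1, -12.2], "dr": [0.0, -0.0, -0.0]}, {"linear": [0.1, -0.0, -12.2], "dr": [0.0, -0.0, -0.0]}, {"linear": [0.1, -0.1, -12.2], "dr": [0.0, -0.0, -0.0]}, {"linear": [0.1, -0.0, -12.2], "dr": [0.0, -0.0, -0.0]}, {"linear": [0.1, -0.1, -12.1], "dr": [0.0, -0.0, -0.0]}, {"linear": [0.1, -0.0, -12.2], "dr": [0.0, -0.0, -0.0]}, {"linear": [0.9, -16.0, -0.0], "dr": [0.0, -0.0, -0.8]}, {"linear": [1.1, -15.9, -0.0], "dr": [0.0, -0.0, -0.8]}]
[{"linear": [1.3, -15.9, -0.0], "dr": [0.0, -0.0, -0.8]}, {"linear": [1.6, -15.9, -0.0], "dr": [0.0, -0.0, -0.8]}, {"linear": [1.8, -15.9, -0.0], "dr": [0.0, -0.0, -0.8]}, {"linear": [2.0, -15.9, -0.0], "dr": [0.0, -0.0, -0.8]}, {"linear": [2.2, -15.8, -0.0], "dr": [0.0, -0.0, -0.8]}, {"linear": [2.4, -15.8, -0.0], "dr": [0.0, -0.0, -0.8]}, {"linear": [2.7, -15.8, -0.0], "dr": [0.0, -0.0, -0.8]}, {"linear": [2.9, -15.7, -0.0], "dr": [0.0, -0.0, -0.8]}, {"linear": [3.1, -15.7, -0.0], "dr": [0.0, -0.0, -0.8]}, {"linear": [3.3, -15.6, -0.0], "dr": [0.0, -0.0, -0.9]}]
[{"linear": [3.5, -15.6, -0.0], "dr": [0.0, -0.0, -0.8]}, {"linear": [3.8, -15.5, -0.0], "dr": [0.0, -0.0, -0.9]}, {"linear": [4.0, -15.5, -0.0], "dr": [0.0, -0.0, -0.8]}, {"linear": [4.2, -15.4, -0.0], "dr": [0.0, -0.0, -0.9]}, {"linear": [4.5, -15.3, -0.0], "dr": [0.0, -0.0, -0.8]}, {"linear": [4.7, -15.3, -0.0], "dr": [0.0, -0.0, -0.9]}, {"linear": [4.9, -15.2, -0.0], "dr": [0.0, -0.0, -0.8]}, {"linear": [5.1, -15.1, -0.0], "dr": [0.0, -0.0, -0.9]}, {"linear": [5.4, -15.1, -0.0], "dr": [0.0, -0.0, -0.8]}, {"linear": [5.6, -15.0, -0.0], "dr": [0.0, -0.0, -0.9]}]
```

Request:
arm_command(
  increments=[
    {"linear":[0,0,-4],"dr":[0,0,0]},
    {"linear":[0,0,-10],"dr":[0,0,0]},
    {"linear":[0,0,-14],"dr":[0,0,0]},
    {"linear":[0,0,-14],"dr":[0,0,0]},
    {"linear":[0,0,-14],"dr":[0,0,0]},
    {"linear":[0,0,-14],"dr":[0,0,0]},
    {"linear":[0,0,-14],"dr":[0,0,0]},
    {"linear":[0,0,-14],"dr":[0,0,0]},
    {"linear":[0,-3,0],"dr":[0,0,0]},
    {"linear":[0,-8,0],"dr":[0,0,-0.4]},
  ],
)

```text
time_s: 6.2
tcp_pos: [0.5107, -0.3504, 0.1603]
eef_rot: [[0.97, -0.244, -0.0], [-0.244, -0.97, -0.0], [-0.0, 0.0, -1.0]]
wrist_force: [-0.8, -0.2, -6.2]
gripper_width: 0.165
```

```bash
python3 plan.py "[(615.7,-26,160,3.65,23)]"; python3 -c "
from rig import *
s=observe();print(s['tcp_pos'],s['gripper_width']*94,s['wrist_force'],s['wrist_torque'])"
```

```text
[{"linear": [1.0, -14.8, 0.0], "dr": [0.0, 0.0, -0.8]}, {"linear": [1.2, -14.8, 0.0], "dr": [0.0, 0.0, -0.8]}, {"linear": [1.4, -14.8, 0.0], "dr": [0.0, 0.0, -0.8]}, {"linear": [1.6, -14.7, 0.0], "dr": [0.0, 0.0, -0.8]}, {"linear": [1.8, -14.7, 0.0], "dr": [0.0, 0.0, -0.8]}, {"linear": [2.0, -14.7, 0.0], "dr": [0.0, 0.0, -0.8]}, {"linear": [2.2, -14.7, 0.0], "dr": [0.0, 0.0, -0.8]}, {"linear": [2.4, -14.6, 0.0], "dr": [0.0, 0.0, -0.8]}, {"linear": [2.6, -14.6, 0.0], "dr": [0.0, 0.0, -0.8]}, {"linear": [2.8, -14.5, 0.0], "dr": [0.0, 0.0, -0.8]}]
[{"linear": [3.0, -14.5, 0.0], "dr": [0.0, 0.0, -0.8]}, {"linear": [3.2, -14.5, 0.0], "dr": [0.0, 0.0, -0.7]}, {"linear": [3.4, -14.4, 0.0], "dr": [0.0, 0.0, -0.8]}, {"linear": [3.6, -14.4, 0.0], "dr": [0.0, 0.0, -0.7]}, {"linear": [3.8, -14.3, 0.0], "dr": [0.0, 0.0, -0.8]}, {"linear": [4.0, -14.3, 0.0], "dr": [0.0, 0.0, -0.7]}, {"linear": [4.2, -14.2, 0.0], "dr": [0.0, 0.0, -0.8]}, {"linear": [4.4, -14.2, 0.0], "dr": [0.0, 0.0, -0.7]}, {"linear": [4.6, -14.1, 0.1], "dr": [0.0, 0.0, -0.8]}, {"linear": [4.7, -14.0, 0.0], "dr": [0.0, 0.0, -0.7]}]
[{"linear": [4.9, -14.0, 0.1], "dr": [0.0, 0.0, -0.8]}, {"linear": [5.1, -13.9, 0.0], "dr": [0.0, 0.0, -0.7]}, {"linear": [5.3, -13.9, 0.1], "dr": [0.0, 0.0, -0.8]}]
[ 0.51065815 -0.35035145  0.160292  ] 15.527250232522773 [-0.78185782 -0.19344845 -6.16437305] [-0.04956817  0.09515807  0.06301159]
```

Request:
arm_command(
  increments=[
    {"linear":[1,-12,0],"dr":[0,0,-0.8]},
    {"linear":[1,-15,0],"dr":[0,0,-0.8]},
    {"linear":[1,-15,0],"dr":[0,0,-0.8]},
    {"linear":[2,-15,0],"dr":[0,0,-0.8]},
    {"linear":[2,-15,0],"dr":[0,0,-0.8]},
    {"linear":[2,-15,0],"dr":[0,0,-0.8]},
    {"linear":[2,-15,0],"dr":[0,0,-0.8]},
    {"linear":[2,-15,0],"dr":[0,0,-0.8]},
    {"linear":[3,-15,0],"dr":[0,0,-0.8]},
    {"linear":[3,-14,0],"dr":[0,0,-0.8]},
  ],
)

```text
time_s: 7.2
tcp_pos: [0.5564, -0.2089, 0.1605]
eef_rot: [[0.994, -0.105, 0.0], [-0.105, -0.994, -0.0], [0.0, -0.0, -1.0]]
wrist_force: [-0.1, -0.1, -4.9]
gripper_width: 0.165
```

Request:
arm_command(
  increments=[
    {"linear":[3,-15,0],"dr":[0,0,-0.8]},
    {"linear":[3,-15,0],"dr":[0,0,-0.7]},
    {"linear":[3,-14,0],"dr":[0,0,-0.8]},
    {"linear":[4,-14,0],"dr":[0,0,-0.7]},
    {"linear":[4,-14,0],"dr":[0,0,-0.8]},
    {"linear":[4,-14,0],"dr":[0,0,-0.7]},
    {"linear":[4,-14,0],"dr":[0,0,-0.8]},
    {"linear":[4,-12,0],"dr":[0,0,-0.7]},
    {"linear":[4,-9,0],"dr":[0,0,-0.8]},
    {"linear":[3,-6,0],"dr":[0,0,-0.5]},
  ],
)

```text
time_s: 8.2
tcp_pos: [0.5992, -0.0842, 0.1605]
eef_rot: [[1.0, 0.022, 0.0], [0.022, -1.0, -0.0], [0.0, 0.0, -1.0]]
wrist_force: [-0.7, 0.1, -6.0]
gripper_width: 0.166
```

```bash
python3 plan.py "[(615.7,-26,160,3.65,5)]"
```

```text
[{"linear": [3.6, -11.6, 0.1], "dr": [0.0, -0.0, -0.5]}, {"linear": [3.7, -11.5, 0.1], "dr": [0.0, -0.0, -0.5]}, {"linear": [3.7, -11.5, 0.1], "dr": [0.0, -0.0, -0.5]}, {"linear": [3.9, -11.5, 0.1], "dr": [0.0, -0.0, -0.4]}, {"linear": [3.9, -11.4, 0.1], "dr": [0.0, -0.0, -0.5]}]
```

Request:
arm_command(
  increments=[
    {"linear":[3.5,-10,0],"dr":[0,0,-0.5]},
    {"linear":[3.5,-12,0],"dr":[0,0,-0.5]},
    {"linear":[3.5,-12,0],"dr":[0,0,-0.4]},
    {"linear":[4,-12,0],"dr":[0,0,-0.4]},
    {"linear":[3,-7,0],"dr":[0,0,-0.5]},
    {"linear":[1,-3,0],"dr":[0,0,0]},
    {"linear":[0,0,0],"dr":[0,0,0]},
    {"linear":[0,0,0],"dr":[0,0,0]},
  ],
)

```text
time_s: 9.0
tcp_pos: [0.6151, -0.0287, 0.1604]
eef_rot: [[0.998, 0.061, -0.0], [0.061, -0.998, -0.0], [-0.0, 0.0, -1.0]]
wrist_force: [-0.1, -0.4, -5.0]
gripper_width: 0.164
```

Run:
```python
from h import *
import lane
s=observe();print(s['time_s'],s['tcp_pos'],s['eef_rot'][:,0])
c=camera_info('wrist');im=get_image('wrist')[:,:,::-1].copy()
q=lane.q
# model overlay: guides' straight part inner top edges, flare ends; tray corners from held pose
for x0,y0,x1,y1 in((-80,54,100,54),(-80,-54,100,-54),(-223,60.5,-80,54),(-223,-60.5,-80,-54)):
    a,b=proj(c,[lane.W(q,x0/1e3,y0/1e3,.066),lane.W(q,x1/1e3,y1/1e3,.066)]).astype(int);cv2.line(im,tuple(map(int,a)),tuple(map(int,b)),(0,0,255),1)
for x in(11,47,83):
    a,b=proj(c,[lane.W(q,x/1e3,-.05,.043),lane.W(q,x/1e3,.05,.043)]);cv2.line(im,tuple(map(int,a)),tuple(map(int,b)),(0,255,255),1)
cv2.imwrite('pics/w2.png',cv2.resize(im,None,fx=1.5,fy=1.5))
hsv=cv2.cvtColor(get_image('wrist')[:,:,::-1].copy(),cv2.COLOR_BGR2HSV);m=cv2.inRange(hsv,(100,120,60),(125,255,255))
k=max(cv2.findContours(m,0,1)[0],key=cv2.contourArea);P=unproj(c,k[:,0,:],s['tcp_pos'][2]-.062+.045)[:,:2]*1000
r=cv2.minAreaRect(P.astype(np.float32));print(r,cv2.boxPoints(r))
```

```text
9.0 [ 0.6151053  -0.0286875   0.16039809] [ 9.98160976e-01  6.06188908e-02 -1.24078578e-04]
((613.849853515625, -10.13543701171875), (97.95042419433594, 99.49008178710938), 3.468290328979492) [[561.95496   36.55568 ]
 [567.97375  -62.752174]
 [665.74475  -56.826553]
 [659.72595   42.4813  ]]
```

View pics/w2.png

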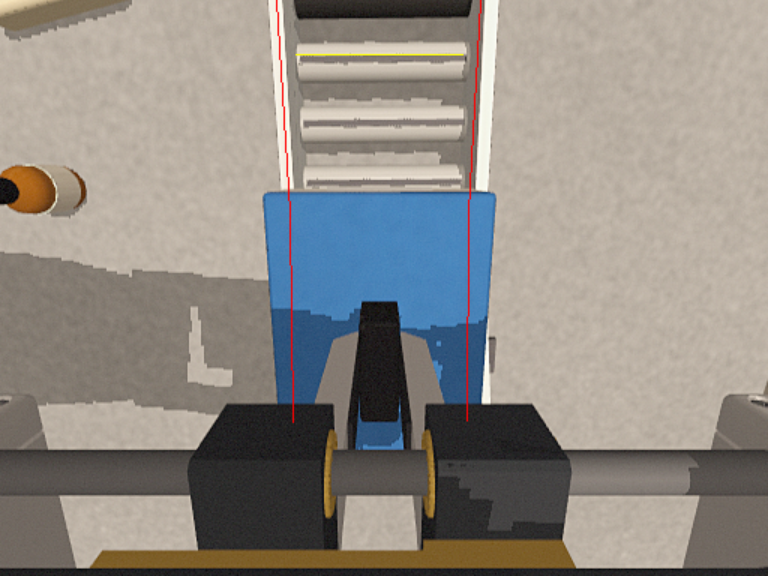

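The wrist view shows the tray in line with the lane. The drawn model fits the rollers and guides to about 1 mm, and the lane centre is about 1–2 mm to the right of the tray. I'll nudge it over and lower.

Request:
arm_command(
  increments=[
    {"linear":[1.2,-2.5,5],"dr":[0,0,0]},
    {"linear":[0,0,10],"dr":[0,0,0]},
    {"linear":[0,0,10],"dr":[0,0,0]},
    {"linear":[0,0,10],"dr":[0,0,0]},
    {"linear":[0,0,7],"dr":[0,0,0]},
    {"linear":[0,0,5],"dr":[0,0,0]},
    {"linear":[0,0,3],"dr":[0,0,0]},
    {"linear":[0,0,2],"dr":[0,0,0]},
    {"linear":[0,0,0],"dr":[0,0,0]},
    {"linear":[0,0,0],"dr":[0,0,0]},
  ],
)

```text
time_s: 10.1
tcp_pos: [0.6164, -0.0258, 0.1088]
eef_rot: [[0.998, 0.061, 0.0], [0.061, -0.998, -0.0], [0.0, 0.0, -1.0]]
wrist_force: [0.5, 0.4, -5.4]
gripper_width: 0.169
```

Request:
arm_command(
  increments=[
    {"linear":[0,0,1],"dr":[0,0,0]},
    {"linear":[0,0,1],"dr":[0,0,0]},
    {"linear":[0,0,0],"dr":[0,0,0]},
  ],
)

```text
time_s: 10.4
tcp_pos: [0.6162, -0.0258, 0.1064]
eef_rot: [[0.998, 0.061, -0.0], [0.061, -0.998, -0.0], [-0.0, 0.0, -1.0]]
wrist_force: [1.2, -0.3, -4.7]
gripper_width: 0.167
```

Request:
arm_command(
  increments=[
    {"linear":[0,0,0.7],"dr":[0,0,0]},
    {"linear":[0,0,0],"dr":[0,0,0]},
  ],
)

```text
time_s: 10.6
tcp_pos: [0.6162, -0.0258, 0.1057]
eef_rot: [[0.998, 0.061, -0.0], [0.061, -0.998, 0.0], [-0.0, -0.0, -1.0]]
wrist_force: [0.0, -0.5, -6.3]
gripper_width: 0.164
```

Request:
arm_command(
  increments=[
    {"linear":[0,0,0.7],"dr":[0,0,0]},
    {"linear":[0,0,0],"dr":[0,0,0]},
  ],
)

```text
time_s: 10.8
tcp_pos: [0.6164, -0.0259, 0.1056]
eef_rot: [[0.998, 0.061, 0.001], [0.061, -0.998, -0.0], [0.001, 0.0, -1.0]]
wrist_force: [-1.4, 0.9, 1.8]
gripper_width: 0.167
```

The tray is in contact with the rollers, since the load has come off the wrist. I'll release it.

Request:
arm_command(
  increments=[
    {"linear":[0,0,0],"dr":[0,0,0]},
    {"linear":[0,0,0],"dr":[0,0,0]},
    {"linear":[0,0,0],"dr":[0,0,0]},
    {"linear":[0,0,0],"dr":[0,0,0]},
    {"linear":[0,0,0],"dr":[0,0,0]},
  ],
  hand=0.5,
)

```text
time_s: 11.3
tcp_pos: [0.6163, -0.0258, 0.1051]
eef_rot: [[0.998, 0.061, 0.0], [0.061, -0.998, -0.0], [0.0, 0.0, -1.0]]
wrist_force: [-0.5, 0.0, -0.2]
gripper_width: 0.501
```

Request:
arm_command(
  increments=[
    {"linear":[0,0,-6],"dr":[0,0,0]},
    {"linear":[0,0,-12],"dr":[0,0,0]},
    {"linear":[0,0,-14],"dr":[0,0,0]},
    {"linear":[0,0,-14],"dr":[0,0,0]},
    {"linear":[0,0,-14],"dr":[0,0,0]},
    {"linear":[0,5,-10],"dr":[0,0,0]},
    {"linear":[0,15,0],"dr":[0,0,0]},
    {"linear":[0,20,0],"dr":[0,0,0]},
    {"linear":[0,25,0],"dr":[0,0,0]},
    {"linear":[0,25,0],"dr":[0,0,0]},
  ],
)

```text
time_s: 12.3
tcp_pos: [0.6214, -0.1175, 0.1744]
eef_rot: [[0.998, 0.061, -0.001], [0.061, -0.998, 0.0], [-0.001, -0.0, -1.0]]
wrist_force: [1.0, -0.7, 0.3]
gripper_width: 0.499
```

Request:
arm_command(
  increments=[
    {"linear":[0,15,0],"dr":[0,0,0]},
    {"linear":[0,8,0],"dr":[0,0,0]},
    {"linear":[0,0,0],"dr":[0,0,0]},
    {"linear":[0,0,0],"dr":[0,0,0]},
  ],
  hand=1,
)

```text
time_s: 12.7
tcp_pos: [0.6231, -0.1381, 0.1749]
eef_rot: [[0.998, 0.061, -0.0], [0.061, -0.998, 0.0], [-0.0, -0.0, -1.0]]
wrist_force: [0.4, 0.3, 0.7]
gripper_width: 0.199
```

```bash
cat > look.py <<'E'
import sys
from h import *
import lane
n=sys.argv[1];s=observe();print(s['time_s'],s['tcp_pos'],s['eef_rot'][:,0],s['wrist_force'],s['gripper_width'])
q=lane.q;L=lambda P:(np.c_[np.cos(q[2])*(P[:,0]-q[0])+np.sin(q[2])*(P[:,1]-q[1]),-np.sin(q[2])*(P[:,0]-q[0])+np.cos(q[2])*(P[:,1]-q[1])]*1000).round(1)
print('tcp lane',L(np.array([s['tcp_pos']])))
im=get_image('top')[:,:,::-1].copy();c=camera_info('top')
hsv=cv2.cvtColor(im,cv2.COLOR_BGR2HSV);m=cv2.inRange(hsv,(100,120,50),(125,255,255));m[:125]=0;m[212:]=0;m[:,:105]=0
k=max(cv2.findContours(m,0,1)[0],key=cv2.contourArea);print('lid px',cv2.boundingRect(k))
P=L(unproj(c,k[:,0,:],.088));print('lid lane min/max',P.min(0),P.max(0),cv2.minAreaRect(P.astype(np.float32)))
cv2.imwrite(f'pics/{n}.png',cv2.resize(im[120:210,95:330],None,fx=3.4,fy=3.4,interpolation=cv2.INTER_CUBIC))
E
python3 look.py t2
```

```text
12.7 [ 0.62306494 -0.13806155  0.1749049 ] [ 9.98122019e-01  6.12566080e-02 -2.50529993e-04] [0.44317419 0.27333201 0.74313285] 0.1988277701637565
tcp lane [[-242.2   -0.3]]
lid px (234, 140, 55, 42)
lid lane min/max [-199.9  -49.7] [-62.  50.] ((-130.81407165527344, 0.24016952514648438), (99.46841430664062, 137.7732391357422), 89.73320770263672)
```

View pics/t2.png

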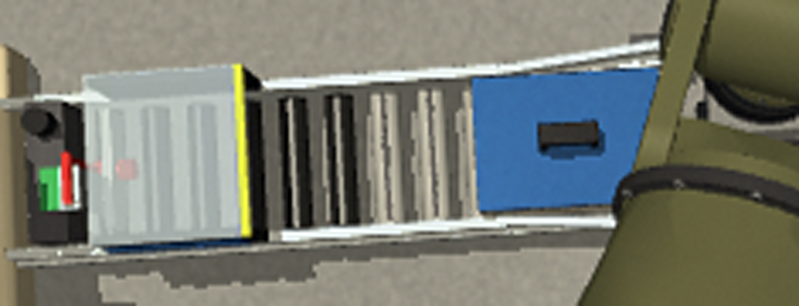

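The tray sits at lane (−130.8, 0.2), square to the lane and upright, and the flag is still on white. I'll lower the closed fingers behind it.

Request:
arm_command(
  increments=[
    {"linear":[0,0,10],"dr":[0,0,0]},
    {"linear":[0,0,16],"dr":[0,0,0]},
    {"linear":[0,0,18],"dr":[0,0,0]},
    {"linear":[0,0,18],"dr":[0,0,0]},
    {"linear":[0,0,18],"dr":[0,0,0]},
    {"linear":[0,0,15],"dr":[0,0,0]},
    {"linear":[0,0,9],"dr":[0,0,0]},
    {"linear":[0,-5,3],"dr":[0,0,0]},
    {"linear":[0,-7,0],"dr":[0,0,0]},
    {"linear":[0,-6,0],"dr":[0,0,0]},
  ],
)

```text
time_s: 13.75
tcp_pos: [0.6223, -0.1199, 0.0688]
eef_rot: [[0.998, 0.061, 0.001], [0.061, -0.998, -0.0], [0.001, 0.0, -1.0]]
wrist_force: [-0.5, 0.3, 0.6]
gripper_width: 0.007
```

Request:
arm_command(
  increments=[
    {"linear":[0,-4,0],"dr":[0,0,0]},
    {"linear":[0,-4,0],"dr":[0,0,0]},
    {"linear":[0,-4,0],"dr":[0,0,0]},
    {"linear":[0,-4,0],"dr":[0,0,0]},
    {"linear":[0,-4,0],"dr":[0,0,0]},
    {"linear":[0,-4,0],"dr":[0,0,0]},
    {"linear":[0,-4,0],"dr":[0,0,0]},
    {"linear":[0,-4,0],"dr":[0,0,0]},
    {"linear":[0,-4,0],"dr":[0,0,0]},
    {"linear":[0,-4,0],"dr":[0,0,0]},
  ],
)

```text
time_s: 14.75
tcp_pos: [0.6195, -0.0804, 0.068]
eef_rot: [[0.998, 0.061, -0.0], [0.061, -0.998, -0.0], [-0.0, 0.0, -1.0]]
wrist_force: [-0.3, -0.4, 0.2]
gripper_width: 0.006
```

```bash
python3 look.py t3
```

```text
14.75 [ 0.61950466 -0.08037724  0.06802144] [ 9.98143109e-01  6.09124199e-02 -1.09178815e-04] [-0.29978287 -0.4075875   0.22940801] 0.006353578355498999
tcp lane [[-184.4   -0.4]]
lid px (224, 142, 34, 41)
lid lane min/max [-122.   -50.2] [-36.9  50. ] ((-78.79234313964844, 0.5765914916992188), (99.80873107910156, 84.3409423828125), 88.77310180664062)
```

Request:
arm_command(
  increments=[
    {"linear":[0,-5,0],"dr":[0,0,0]},
    {"linear":[0,-5,0],"dr":[0,0,0]},
    {"linear":[0,-5,0],"dr":[0,0,0]},
    {"linear":[0,-5,0],"dr":[0,0,0]},
    {"linear":[0,-5,0],"dr":[0,0,0]},
    {"linear":[0,-5,0],"dr":[0,0,0]},
    {"linear":[0,-5,0],"dr":[0,0,0]},
    {"linear":[0,-5,0],"dr":[0,0,0]},
    {"linear":[0,-5,0],"dr":[0,0,0]},
    {"linear":[0,-5,0],"dr":[0,0,0]},
  ],
)

```text
time_s: 15.8
tcp_pos: [0.6165, -0.0304, 0.068]
eef_rot: [[0.998, 0.061, 0.0], [0.061, -0.998, -0.0], [0.0, 0.0, -1.0]]
wrist_force: [-1.1, -1.2, -0.4]
gripper_width: 0.002
```

Request:
arm_command(
  increments=[
    {"linear":[0,-5,0],"dr":[0,0,0]},
    {"linear":[0,-5,0],"dr":[0,0,0]},
    {"linear":[0,-5,0],"dr":[0,0,0]},
    {"linear":[0,-5,0],"dr":[0,0,0]},
    {"linear":[0,-5,0],"dr":[0,0,0]},
    {"linear":[0,-4,0],"dr":[0,0,0]},
    {"linear":[0,-4,0],"dr":[0,0,0]},
    {"linear":[0,-4,0],"dr":[0,0,0]},
    {"linear":[0,-4,0],"dr":[0,0,0]},
    {"linear":[0,-4,0],"dr":[0,0,0]},
  ],
)

```text
time_s: 16.8
tcp_pos: [0.6138, 0.0144, 0.0681]
eef_rot: [[0.998, 0.061, -0.0], [0.061, -0.998, -0.0], [-0.0, 0.0, -1.0]]
wrist_force: [-0.9, -1.8, -0.6]
gripper_width: -0.0
```

```bash
python3 look.py t4
python3 - <<'E'
from h import *
import lane
q=lane.q;c=camera_info('top')
for z in(.055,.065,.075):
    P=unproj(c,[125/3.4+95,120+168/3.4],z)[0]-[q[0],q[1],0];print(z,P[0]*np.cos(q[2])+P[1]*np.sin(q[2]))
E
```

```text
16.8 [0.61375072 0.01439594 0.06805259] [ 9.98145674e-01  6.08704541e-02 -2.20717667e-05] [-0.90336068 -1.75440525 -0.61681648] -0.0004937639294593223
tcp lane [[-89.5  -0.7]]
lid px (186, 145, 23, 40)
lid lane min/max [  2.1 -49.2] [58.3 50.3] ((32.75743865966797, -0.04994964599609375), (99.07088470458984, 55.86981964111328), 86.60027313232422)
0.055 0.20795607276284236
0.065 0.2048723593337508
0.075 0.20178864590465928
```

View pics/t4.png

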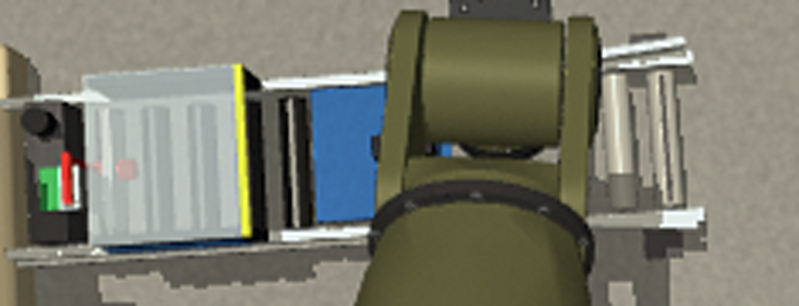

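Leading end is at lane ≈58.5, and the plunger tip shows at roughly 0.20. I'll push on to just short of the nearest possible contact (leading end 155).

Request:
arm_command(
  increments=[
    {"linear":[0,-5,0],"dr":[0,0,0]},
    {"linear":[0,-5,0],"dr":[0,0,0]},
    {"linear":[0,-5,0],"dr":[0,0,0]},
    {"linear":[0,-5,0],"dr":[0,0,0]},
    {"linear":[0,-5,0],"dr":[0,0,0]},
    {"linear":[0,-5,0],"dr":[0,0,0]},
    {"linear":[0,-5,0],"dr":[0,0,0]},
    {"linear":[0,-5,0],"dr":[0,0,0]},
    {"linear":[0,-5,0],"dr":[0,0,0]},
    {"linear":[0,-5,0],"dr":[0,0,0]},
  ],
)

```text
time_s: 17.85
tcp_pos: [0.6107, 0.0644, 0.068]
eef_rot: [[0.998, 0.061, -0.0], [0.061, -0.998, -0.0], [-0.0, 0.0, -1.0]]
wrist_force: [-1.0, -1.4, -0.5]
gripper_width: 0.002
```

Request:
arm_command(
  increments=[
    {"linear":[0,-5,0],"dr":[0,0,0]},
    {"linear":[0,-5,0],"dr":[0,0,0]},
    {"linear":[0,-5,0],"dr":[0,0,0]},
    {"linear":[0,-4,0],"dr":[0,0,0]},
    {"linear":[0,-4,0],"dr":[0,0,0]},
    {"linear":[0,-4,0],"dr":[0,0,0]},
    {"linear":[0,-4,0],"dr":[0,0,0]},
    {"linear":[0,-3,0],"dr":[0,0,0]},
    {"linear":[0,-3,0],"dr":[0,0,0]},
    {"linear":[0,-3,0],"dr":[0,0,0]},
  ],
)

```text
time_s: 18.85
tcp_pos: [0.6083, 0.1042, 0.068]
eef_rot: [[0.998, 0.061, -0.0], [0.061, -0.998, 0.0], [-0.0, -0.0, -1.0]]
wrist_force: [-1.0, -1.9, -1.2]
gripper_width: 0.003
```

```bash
python3 look.py t5
python3 - <<'E'
from h import *
im=get_image('wrist')[:,:,::-1];sc=get_image('scene')[:,:,::-1]
cv2.imwrite('pics/m5.png',np.hstack([cv2.resize(im,(400,300)),cv2.resize(sc[230:380,270:470],(400,300),interpolation=cv2.INTER_CUBIC)]))
E
```

```text
18.85 [0.60827652 0.10419712 0.06802981] [ 9.98147513e-01  6.08402959e-02 -2.38305249e-05] [-0.98889539 -1.88289949 -1.19302513] 0.00270986617675455
tcp lane [[ 0.5 -0.9]]
lid px (127, 191, 35, 3)
lid lane min/max [126.1  60. ] [212.   63.2] ((169.0480194091797, 61.626644134521484), (85.897216796875, 3.0395355224609375), 0.302350789308548)
```

View pics/m5.png

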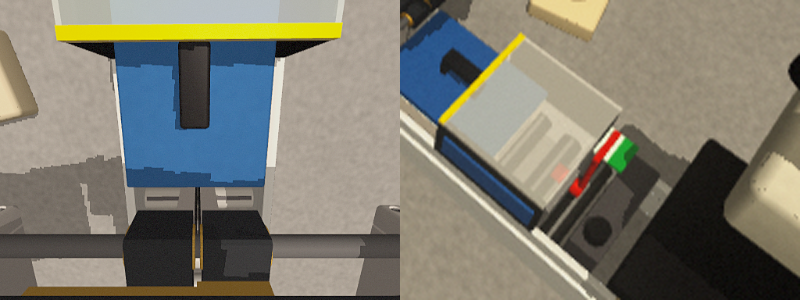

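The tray's front is at about lane 148, just inside the roof. The scene crop shows the red flag on white at (605,150) and the plunger still well ahead of the tray. From here I'll go slower and track the flag.

```bash
cat > flag.py <<'E'
from h import *
import lane
s=observe();q=lane.q;d=s['tcp_pos'][:2]-q[:2];n=np.array([np.cos(q[2]),np.sin(q[2])]);print(s['time_s'],'tcp lane x',round(1000*d@n,1),'push N',round(float(-np.array(s['wrist_force'])[:2]@n),2),'F',np.round(s['wrist_force'],1))
for nm,b in(('scene',(230,380,330,450)),('top',(150,200,95,128))):
    im=get_image(nm)[b[0]:b[1],b[2]:b[3],::-1].copy();h=cv2.cvtColor(im,cv2.COLOR_BGR2HSV)
    r=cv2.inRange(h,(0,150,90),(8,255,255))|cv2.inRange(h,(172,150,90),(180,255,255));g=cv2.inRange(h,(45,120,60),(75,255,255));w=cv2.inRange(h,(0,0,200),(180,40,255))
    f=lambda m:(int((m>0).sum()),*np.round(np.array(np.nonzero(m))[::-1].mean(1)+[b[2],b[0]],1)) if m.any() else 0
    print(nm,'red',f(r),'green',f(g))
E
python3 flag.py
```

```text
19.0 tcp lane x 0.5 push N -0.59 F [-0.6  0.6  0.7]
scene red (162, np.float64(366.5), np.float64(312.2)) green (138, np.float64(381.1), np.float64(307.3))
top red (39, np.float64(114.2), np.float64(171.1)) green (61, np.float64(109.0), np.float64(175.4))
```

Request:
arm_command(
  increments=[
    {"linear":[0,-2,0],"dr":[0,0,0]},
    {"linear":[0,-2,0],"dr":[0,0,0]},
    {"linear":[0,-2,0],"dr":[0,0,0]},
    {"linear":[0,-2,0],"dr":[0,0,0]},
    {"linear":[0,-2,0],"dr":[0,0,0]},
    {"linear":[0,-2,0],"dr":[0,0,0]},
    {"linear":[0,-2,0],"dr":[0,0,0]},
    {"linear":[0,-2,0],"dr":[0,0,0]},
    {"linear":[0,-2,0],"dr":[0,0,0]},
    {"linear":[0,-2,0],"dr":[0,0,0]},
  ],
)

```text
time_s: 20.1
tcp_pos: [0.607, 0.1241, 0.0681]
eef_rot: [[0.998, 0.061, -0.0], [0.061, -0.998, 0.0], [-0.0, -0.0, -1.0]]
wrist_force: [-0.5, -2.8, 1.9]
gripper_width: 0.007
```

```bash
python3 flag.py
```

```text
20.1 tcp lane x 20.4 push N 2.73 F [-0.5 -2.8  1.9]
scene red (163, np.float64(366.4), np.float64(312.3)) green (139, np.float64(381.1), np.float64(307.3))
top red (39, np.float64(114.2), np.float64(171.1)) green (61, np.float64(109.0), np.float64(175.4))
```

Request:
arm_command(
  increments=[
    {"linear":[0,-2,0],"dr":[0,0,0]},
    {"linear":[0,-2,0],"dr":[0,0,0]},
    {"linear":[0,-2,0],"dr":[0,0,0]},
    {"linear":[0,-2,0],"dr":[0,0,0]},
    {"linear":[0,-2,0],"dr":[0,0,0]},
  ],
)

```text
time_s: 20.7
tcp_pos: [0.6064, 0.1341, 0.068]
eef_rot: [[0.998, 0.061, -0.0], [0.061, -0.998, -0.0], [-0.0, 0.0, -1.0]]
wrist_force: [-0.3, -2.3, 1.3]
gripper_width: 0.004
```

```bash
python3 flag.py
```

```text
20.7 tcp lane x 30.4 push N 2.31 F [-0.3 -2.3  1.3]
scene red (161, np.float64(366.5), np.float64(312.2)) green (140, np.float64(381.0), np.float64(307.4))
top red (39, np.float64(114.2), np.float64(171.1)) green (61, np.float64(109.0), np.float64(175.4))
```

Request:
arm_command(
  increments=[
    {"linear":[0,-1.5,0],"dr":[0,0,0]},
    {"linear":[0,-1.5,0],"dr":[0,0,0]},
    {"linear":[0,-1.5,0],"dr":[0,0,0]},
    {"linear":[0,-1.5,0],"dr":[0,0,0]},
    {"linear":[0,-1.5,0],"dr":[0,0,0]},
  ],
)

```text
time_s: 21.3
tcp_pos: [0.606, 0.1415, 0.068]
eef_rot: [[0.998, 0.061, -0.0], [0.061, -0.998, 0.0], [-0.0, -0.0, -1.0]]
wrist_force: [-0.8, -2.0, -0.4]
gripper_width: 0.008
```

```bash
python3 flag.py
```

```text
21.3 tcp lane x 37.9 push N 2.0 F [-0.8 -2.  -0.4]
scene red (160, np.float64(366.5), np.float64(312.2)) green (138, np.float64(381.1), np.float64(307.3))
top red (39, np.float64(114.2), np.float64(171.1)) green (61, np.float64(109.0), np.float64(175.4))
```

Request:
arm_command(
  increments=[
    {"linear":[0,-1.5,0],"dr":[0,0,0]},
    {"linear":[0,-1.5,0],"dr":[0,0,0]},
    {"linear":[0,-1.5,0],"dr":[0,0,0]},
    {"linear":[0,-1.5,0],"dr":[0,0,0]},
    {"linear":[0,-1.5,0],"dr":[0,0,0]},
  ],
)

```text
time_s: 21.9
tcp_pos: [0.6055, 0.1489, 0.068]
eef_rot: [[0.998, 0.061, -0.0], [0.061, -0.998, -0.0], [-0.0, 0.0, -1.0]]
wrist_force: [-0.6, -2.5, 1.0]
gripper_width: 0.007
```

```bash
python3 flag.py
```

```text
21.9 tcp lane x 45.3 push N 2.47 F [-0.6 -2.5  1. ]
scene red (161, np.float64(366.4), np.float64(312.2)) green (139, np.float64(381.0), np.float64(307.4))
top red (39, np.float64(114.2), np.float64(171.1)) green (61, np.float64(109.0), np.float64(175.4))
```

Still untouched. I'll continue in short steps.

Request:
arm_command(
  increments=[
    {"linear":[0,-1,0],"dr":[0,0,0]},
    {"linear":[0,-1,0],"dr":[0,0,0]},
    {"linear":[0,-1,0],"dr":[0,0,0]},
    {"linear":[0,-1,0],"dr":[0,0,0]},
    {"linear":[0,-1,0],"dr":[0,0,0]},
    {"linear":[0,-1,0],"dr":[0,0,0]},
    {"linear":[0,-1,0],"dr":[0,0,0]},
  ],
)

```text
time_s: 22.7
tcp_pos: [0.6051, 0.1559, 0.068]
eef_rot: [[0.998, 0.061, -0.0], [0.061, -0.998, -0.0], [-0.0, 0.0, -1.0]]
wrist_force: [-1.2, -4.3, 1.2]
gripper_width: 0.006
```

```bash
python3 flag.py
```

```text
22.7 tcp lane x 52.3 push N 4.16 F [-1.2 -4.3  1.2]
scene red (180, np.float64(367.0), np.float64(314.6)) green (140, np.float64(381.1), np.float64(307.3))
top red (40, np.float64(112.5), np.float64(172.0)) green (54, np.float64(108.8), np.float64(175.7))
```

Request:
arm_command(
  increments=[
    {"linear":[0,-1,0],"dr":[0,0,0]},
    {"linear":[0,-1,0],"dr":[0,0,0]},
    {"linear":[0,-1,0],"dr":[0,0,0]},
    {"linear":[0,-1,0],"dr":[0,0,0]},
    {"linear":[0,-1,0],"dr":[0,0,0]},
    {"linear":[0,-1,0],"dr":[0,0,0]},
  ],
)

```text
time_s: 23.4
tcp_pos: [0.6047, 0.1619, 0.068]
eef_rot: [[0.998, 0.061, -0.0], [0.061, -0.998, -0.0], [-0.0, 0.0, -1.0]]
wrist_force: [-1.5, -2.5, 0.7]
gripper_width: 0.003
```

```bash
python3 flag.py
```

```text
23.4 tcp lane x 58.3 push N 2.41 F [-1.5 -2.5  0.7]
scene red (207, np.float64(368.0), np.float64(317.8)) green (81, np.float64(382.5), np.float64(308.4))
top red (45, np.float64(110.2), np.float64(171.8)) green (28, np.float64(107.8), np.float64(176.2))
```

The flag is following the tray: about 10 of the 12 mm is used, so home should be near TCP x ≈ 60. I'll take 0.5 mm steps and watch for the buffer's 4 N.

Request:
arm_command(
  increments=[
    {"linear":[0,-0.5,0],"dr":[0,0,0]},
    {"linear":[0,-0.5,0],"dr":[0,0,0]},
    {"linear":[0,0,0],"dr":[0,0,0]},
  ],
)

```text
time_s: 23.8
tcp_pos: [0.6047, 0.1629, 0.068]
eef_rot: [[0.998, 0.061, -0.0], [0.061, -0.998, 0.0], [-0.0, -0.0, -1.0]]
wrist_force: [-1.7, -1.6, 0.3]
gripper_width: 0.006
```

```bash
python3 flag.py
```

```text
23.8 tcp lane x 59.3 push N 1.48 F [-1.7 -1.6  0.3]
scene red (212, np.float64(368.2), np.float64(318.1)) green (68, np.float64(382.6), np.float64(308.8))
top red (41, np.float64(110.1), np.float64(172.2)) green (25, np.float64(107.9), np.float64(176.9))
```

Request:
arm_command(
  increments=[
    {"linear":[0,-0.5,0],"dr":[0,0,0]},
    {"linear":[0,0,0],"dr":[0,0,0]},
  ],
)

```text
time_s: 24.1
tcp_pos: [0.6047, 0.1634, 0.0681]
eef_rot: [[0.998, 0.061, 0.0], [0.061, -0.998, -0.0], [0.0, 0.0, -1.0]]
wrist_force: [-1.4, -2.4, 1.0]
gripper_width: 0.007
```

```bash
python3 flag.py
```

```text
24.1 tcp lane x 59.8 push N 2.32 F [-1.4 -2.4  1. ]
scene red (214, np.float64(368.3), np.float64(318.4)) green (66, np.float64(382.8), np.float64(308.9))
top red (40, np.float64(110.1), np.float64(171.4)) green (20, np.float64(107.8), np.float64(177.4))
```

Request:
arm_command(
  increments=[
    {"linear":[0,-0.5,0],"dr":[0,0,0]},
    {"linear":[0,0,0],"dr":[0,0,0]},
  ],
)

```text
time_s: 24.4
tcp_pos: [0.6046, 0.1639, 0.068]
eef_rot: [[0.998, 0.061, 0.0], [0.061, -0.998, -0.0], [0.0, 0.0, -1.0]]
wrist_force: [-1.4, -3.5, 1.7]
gripper_width: 0.003
```

Request:
arm_command(
  increments=[
    {"linear":[0,-0.5,0],"dr":[0,0,0]},
    {"linear":[0,0,0],"dr":[0,0,0]},
  ],
)

```text
time_s: 24.6
tcp_pos: [0.6047, 0.1641, 0.0681]
eef_rot: [[0.998, 0.061, 0.0], [0.061, -0.998, -0.0], [0.0, 0.0, -1.0]]
wrist_force: [-0.2, -4.8, 0.8]
gripper_width: 0.004
```

```bash
python3 flag.py
```

```text
24.6 tcp lane x 60.5 push N 4.82 F [-0.2 -4.8  0.8]
scene red (220, np.float64(368.5), np.float64(318.8)) green (60, np.float64(382.8), np.float64(308.8))
top red (46, np.float64(109.6), np.float64(171.8)) green (25, np.float64(108.6), np.float64(175.4))
```

Request:
arm_command(
  increments=[
    {"linear":[0,-0.4,0],"dr":[0,0,0]},
    {"linear":[0,0,0],"dr":[0,0,0]},
  ],
)

```text
time_s: 24.9
tcp_pos: [0.6047, 0.1645, 0.0681]
eef_rot: [[0.998, 0.061, 0.0], [0.061, -0.998, -0.0], [0.0, 0.0, -1.0]]
wrist_force: [0.5, -6.3, 0.3]
gripper_width: 0.007
```

```bash
python3 flag.py
```

```text
24.9 tcp lane x 60.9 push N 6.29 F [ 0.5 -6.3  0.3]
scene red (218, np.float64(368.6), np.float64(318.9)) green (64, np.float64(382.7), np.float64(309.1))
top red (47, np.float64(109.6), np.float64(171.9)) green (32, np.float64(108.5), np.float64(175.3))
```

Request:
arm_command(
  increments=[
    {"linear":[0,-0.4,0],"dr":[0,0,0]},
    {"linear":[0,0,0],"dr":[0,0,0]},
  ],
)

```text
time_s: 25.2
tcp_pos: [0.6048, 0.1648, 0.0681]
eef_rot: [[0.998, 0.061, 0.0], [0.061, -0.998, -0.0], [0.0, 0.0, -1.0]]
wrist_force: [0.3, -6.5, 0.6]
gripper_width: 0.002
```

```bash
python3 flag.py
```

```text
25.2 tcp lane x 61.2 push N 6.54 F [ 0.3 -6.5  0.6]
scene red (216, np.float64(368.9), np.float64(318.8)) green (62, np.float64(382.9), np.float64(308.8))
top red (47, np.float64(109.6), np.float64(171.9)) green (35, np.float64(108.3), np.float64(175.5))
```

Push force has risen to 6.5 N (about 2.3 N rolling friction plus the 4 N buffer preload) and the flag has stopped moving, so the tray is home against the buffer plate. I'll back off gently and check.

Request:
arm_command(
  increments=[
    {"linear":[0,0.5,0],"dr":[0,0,0]},
    {"linear":[0,0.5,0],"dr":[0,0,0]},
    {"linear":[0,1,0],"dr":[0,0,0]},
    {"linear":[0,3,0],"dr":[0,0,0]},
    {"linear":[0,8,0],"dr":[0,0,0]},
    {"linear":[0,15,0],"dr":[0,0,0]},
    {"linear":[0,20,0],"dr":[0,0,0]},
    {"linear":[0,20,0],"dr":[0,0,0]},
    {"linear":[0,20,0],"dr":[0,0,0]},
    {"linear":[0,10,0],"dr":[0,0,0]},
  ],
)

```text
time_s: 26.3
tcp_pos: [0.6106, 0.0649, 0.0681]
eef_rot: [[0.998, 0.059, 0.0], [0.059, -0.998, -0.0], [0.0, 0.0, -1.0]]
wrist_force: [-0.4, -0.3, 0.6]
gripper_width: 0.003
```

Request:
arm_command(
  increments=[
    {"linear":[0,0,-10],"dr":[0,0,0]},
    {"linear":[0,0,-20],"dr":[0,0,0]},
    {"linear":[0,0,-25],"dr":[0,0,0]},
    {"linear":[0,0,-25],"dr":[0,0,0]},
    {"linear":[0,0,-25],"dr":[0,0,0]},
    {"linear":[0,0,-15],"dr":[0,0,0]},
    {"linear":[0,0,0],"dr":[0,0,0]},
    {"linear":[0,0,0],"dr":[0,0,0]},
  ],
)

```text
time_s: 27.1
tcp_pos: [0.6103, 0.0676, 0.1873]
eef_rot: [[0.998, 0.061, -0.001], [0.061, -0.998, 0.0], [-0.001, -0.0, -1.0]]
wrist_force: [0.0, 0.0, 0.1]
gripper_width: 0.007
```

```bash
python3 flag.py
python3 - <<'E'
from h import *
t=get_image('top')[:,:,::-1];sc=get_image('scene')[:,:,::-1]
cv2.imwrite('pics/m6.png',np.hstack([cv2.resize(t[130:205,95:195],(400,300),interpolation=cv2.INTER_CUBIC),cv2.resize(sc[230:380,270:470],(400,300),interpolation=cv2.INTER_CUBIC)]))
E
```

```text
27.1 tcp lane x -36.2 push N -0.05 F [0.  0.  0.1]
scene red (223, np.float64(368.3), np.float64(318.9)) green (60, np.float64(382.5), np.float64(308.9))
top red (46, np.float64(109.7), np.float64(171.5)) green (22, np.float64(108.5), np.float64(175.9))
```

View pics/m6.png

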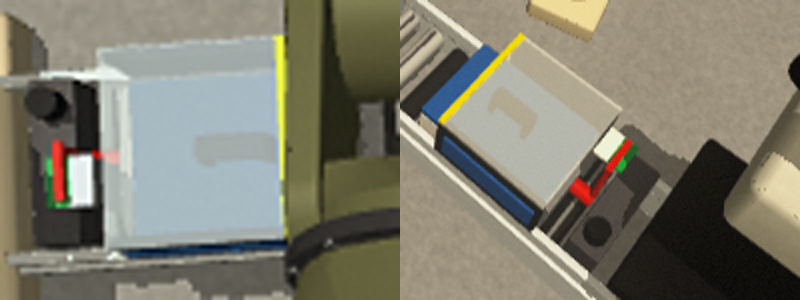

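The flag lies over the green and the tray stayed in under the roof. One last check for creep over a second, then I'll hand in.

Request:
arm_command(
  increments=[
    {"linear":[0,10,0],"dr":[0,0,0]},
    {"linear":[0,20,0],"dr":[0,0,0]},
    {"linear":[0,20,0],"dr":[0,0,0]},
    {"linear":[0,10,0],"dr":[0,0,0]},
    {"linear":[0,0,0],"dr":[0,0,0]},
    {"linear":[0,0,0],"dr":[0,0,0]},
    {"linear":[0,0,0],"dr":[0,0,0]},
    {"linear":[0,0,0],"dr":[0,0,0]},
    {"linear":[0,0,0],"dr":[0,0,0]},
    {"linear":[0,0,0],"dr":[0,0,0]},
  ],
)

```text
time_s: 28.3
tcp_pos: [0.6142, 0.0077, 0.188]
eef_rot: [[0.998, 0.061, 0.0], [0.061, -0.998, 0.0], [0.0, -0.0, -1.0]]
wrist_force: [0.5, 0.4, -0.0]
gripper_width: 0.001
```

```bash
python3 flag.py; python3 look.py t7
```

```text
28.3 tcp lane x -96.2 push N -0.4 F [ 0.5  0.4 -0. ]
scene red (222, np.float64(368.3), np.float64(318.9)) green (62, np.float64(382.8), np.float64(308.6))
top red (46, np.float64(109.7), np.float64(171.5)) green (22, np.float64(108.5), np.float64(175.9))
28.4 [0.61418341 0.00758786 0.18804893] [ 9.98132032e-01  6.10937536e-02 -2.33217800e-05] [-0.49553861  0.26920436  0.11571015] 0.0024014712018742583
tcp lane [[-96.3  -0.7]]
lid px (167, 147, 17, 40)
lid lane min/max [ 68.2 -47.9] [106.5  51. ] ((87.34999084472656, 1.5499954223632812), (38.29999542236328, 98.89998626708984), 0.0)
```

View pics/t7.png

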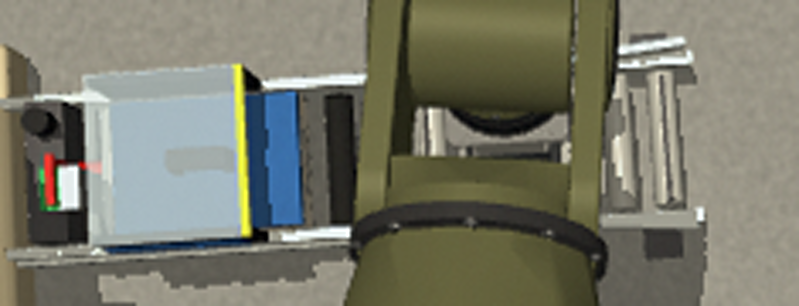

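```bash
python3 -c "
from rig import *
print(sign_off())"
```

```text
the job is handed in; nothing more can be done
None
```

The tray is home against the stop with the red flag on the green, and I handed the job in at 28.4 s of the 64 s allowed.

- **Placing:** I lifted the tray by its handle, set it on the free rollers at lane x ≈ −131 mm, 0.2 mm off the centre line, and let go.
- **Pushing:** I pushed it from behind with the closed fingers. The plunger made contact at about lane 196 mm. From there I went in 1 mm steps, then 0.4–0.5 mm steps.
- **Feeling the stop:** I stopped when the flag no longer moved and the push force had risen from about 2.3 N to 6.5 N. That matches rolling friction plus the buffer's 4 N threshold, so the buffer was barely loaded.

**Last checks:** After I backed the arm away, the flag stayed on the green and had not moved about a second later. The tray's rear end measured at lane x ≈ 68 mm, as expected, and the tray was straight and upright. The wrist force was about zero and the arm touched nothing.

No check failed or disagreed. I did not look at the joystick, the oil bottle or the orange box again at the end; no move came near them and no unexpected contact force showed.

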